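Bin the old garlic and clamp the scrap bin's lid down on its seal

TASK

The garlic bulb has gone off: put it in the pail of the food-scrap bin, swing the lid shut and lock it down. To lock it, push the flush round knob in the lid until it springs out, take hold of it and turn it a quarter turn clockwise, so that the latch draws the lid down tight on its seal; let go at the end. Leave the other things on the worktop standing where they are.

Things in the scene. Friction and masses are not known exactly. Their poses are not given: they have to be found in the camera images.
- scrap_bin: White food-scrap bin, fixed; 208 mm deep (x), 220 wide (y). Origin: middle of its underside; x to its back (hinge), -x to its low front, z up (front to the right and towards you). Its top slopes 28 deg, from 53 mm high to 150. The steel pail is the rear half: inside x -9 to +84, y -96 to +96 mm, floor at z 27. The shallow deck in front of it, with the latch's keeper, is not the pail.
- pail_mouth (a point): Centre of the pail's open mouth, in the sloping rim, 125 mm above the worktop; axes as scrap_bin (z up, x to the back). The mouth is 93 mm front to back and 192 mm wide.
- lid_hinge (a point): Middle of the lid's hinge line at the back of the bin, 88 mm behind its middle and 158 mm above the worktop; the line runs along the bin's y. The shut lid slopes down from here to the front at 28 degrees.
- lid (a joint): Lid angle about the hinge, rad; 0 = hard down, grows as it opens. Starts at 1.5 to 1.75: leaning 18 to 32 deg from upright over the pail. The stiff hinge (0.4 N m) holds it nearly upright; lower down it sinks by itself. Shut, it rests on its springy seal (2 N/mm) at about 0.04; the latch draws it to 0.008, moving the front edge 7 mm.
- lid_lip (a point): Tip of the finger lip, middle of the lid's free edge, 215 mm from the hinge. Lid axes: x from lip towards hinge, y along the hinge line, z out of the outer face. The lid is a grey plate, 20 mm thick, 220 wide; its outer face lies 10 mm to the z side of this point. Lip 100 mm wide, 9 thick. Inside the lid the latch housing and tongue stand 34 mm out behind the knob.
- knob_face (a point): Centre of the black latch knob's outer face; moves with it. z: out along the knob's axis (28 deg from vertical, lid shut); x, y turn with the knob. On the lid's middle line, 148 mm from the hinge; when flush, in the plane of the lid's outer face. 60 mm across, 28 tall, with two flat sides 44 mm apart facing along its y (grip there); it lies flush in a round well 65 mm across.
- knob (a joint): How far the knob stands out, m. 0 = flush, held by a catch; -0.007 = pushed fully in. Pushed in 5 mm or more (6 to 8 N) and let go, it springs out to 0.026 and stays on a soft spring (2 to 5 N). Only then can it be gripped; pressing does not catch it again.
- cam (a joint): Turn of the knob and its cam, rad; 0 = open, grows clockwise seen from outside, stop at 1.55 (its pointer line goes from the front mark to the side mark). Starts at 0 to 0.25. With the lid shut, from about 0.8 on the cam's tongue runs under the keeper and pulls the lid, and the knob with it, 5 mm inwards at the knob (up to 0.25 N m); the last 0.2 rad is flat and it stays there.
- garlic: The garlic bulb, off-white, 48 x 50 x 51 mm, 20 to 35 g. Origin: centre of its underside. It stands in one of four spots right of the bin, changing places with the lemon, tin and salt shaker.
- lemon_b: Bystander: lemon, 67 x 54 x 54 mm, long side along its x; origin at its underside.
- tomato_tin: Bystander: short tin, 75 mm across, 58 mm high; origin at its underside.
- salt_shaker: Bystander: glass salt shaker, 44 mm across, 90 mm high; origin at its underside.
- pepper_mill: Bystander: wooden pepper mill, 58 mm across, 160 mm high, to the left; origin at its underside.
- oil_squeeze: Bystander: squeeze bottle, 50 x 87 mm (x, y), 220 mm high, to the right; origin at its underside.
- mug: Bystander: mug, 80 mm across, 91 mm high, handle to its -y; origin at its underside.

How it is judged:
By the outcome, as a careful person would: the job done as asked, in the order asked, and still so for the second after the job is handed in, with the robot touching nothing.
It also fails if it takes over 64 s, if anything falls off the work surface, if the arm or the gripper's body presses on something with over 40 N, if the wrist force passes 120 N, or if a joint passes its speed limit or range.

ROBOT

A 7-joint arm with a two-finger parallel gripper is mounted at the origin on a cart in front of the work surface, level with it; the furniture and walls round the work are solid. World frame = base frame: x ahead of the robot, y to its left, z up, the work surface at z = 0. Lengths are in m, angles in rad, forces in N, time in s.
With the tool pointing down it reaches from about 0.425 to 0.925 m from the base axis. Payload 6.8 kg.
Tool frame: the origin (TCP) lies where the fingers leave the gripper's body, on its centre line; the fingertips stand 73 mm ahead of it and the grasp point (between the pads) lies 54 mm ahead of it; z points along the fingers, y is the line along which they close (so a half turn about z gives the same grasp; the last joint's range is limited). The gripper opens to 85 mm and grips with 20 to 120 N. Pads are 22 mm wide; open, the fingers measure 114 mm over their backs; the gripper's body (76 mm by 85 mm) begins 54 mm behind the grasp point. The pads swing forward as they close: fully open they stand 13 mm farther back than shut.
Start: joints at [-1.418, 0.477, 0.022, 1.555, -0.011, 1.109, -0.083], TCP at [0.174, 0.652, 0.304] pointing down, gripper open.
Joint ranges: [-2.96, 2.96], [-0.34, 2.1], [-1.41, 1.46], [0.24, 2.44], [-1.37, 4.51], [0.17, 1.92], [-2.96, 2.96]. Speed limits (rad/s): [2.39, 2.39, 3.14, 3.14, 3.14, 3.14, 3.14].

INTERFACE

Orientations are given as a rotation vector (axis times angle).
In Python, from bench import r, grab_frame, camera_info gives the robot as it stands (r), with the cameras as plain functions.
- The arm moves only by the shell command python3 drive.py 'ROWS' [OPENING] [FORCE]. ROWS is a JSON list of rows, 1 to 5 of them, each written [[dx, dy, dz], [rx, ry, rz]]: dx, dy, dz in a scale on which 1.0 is 0.3 m, then a rotation vector rx, ry, rz in a scale on which 1.0 is 2 pi rad; each row is the pose to reach, as a shift and turn from the pose commanded when the command began, along the tool's axes at that moment; what a row does not reach only later rows make up. A row lasts 1/10 s, in which the tool goes at most 0.05 m and 0.15 rad, less where a joint would pass 70% of its speed; a pose out of reach is approached as far as the arm can. OPENING is the finger opening in m, set as the command begins (- or left out keeps the last). The fingers move at their own pace and stop on an object; FORCE is the grip in N (left out, the last holds). Time passes only in rows, so rows that do not move let the fingers close. It prints the time, the measured TCP pose, the force, the opening and the grip force at its end. A shift or turn number past 1, either way, is cut back to 1. Input that does not fit is refused with a message, and nothing moves.
- r.get_obs(): the state, without advancing time (a new reading comes with each control period).
- grab_frame(name): name is "side" or "top"; returns (picture, depth): 480x640x3 uint8, blue, green, red; 480x640 float32, m along the optical axis (not along the pixel's ray), 0 where there is no reading.
- camera_info(name): a dict with "camera_matrix" (3x3 intrinsics, pixels), "R" (3x3) and "t" (3): a world point X has camera coordinates R X + t. Camera axes: x right, y down, z forward; pixel columns grow to the right and rows downward; lengths in m; the calibration is good to about 2 mm. A picture is of the moment at which its call begins. camera_info takes no time and is no camera call.
- r.hand_in(): hands the job in; it is judged then, once.
The state is a dict: "clock": time; "joints": joint angles; "qvel": joint speeds; "tau": joint torques, N m; "tcp_pos": TCP position; "orientation": TCP orientation; "contact_force": force on the tool from outside, world axes, zero at the start; "moment": the same for the moment, N m; "grip_width": finger opening in m; "gripper_force": force on a finger pad.
Only numpy, scipy, OpenCV 4.12 (cv2) and the standard library are available. Lean on these libraries where they do the work, as an engineer would, in place of code of your own. Each camera call takes 0.05 s, during which the arm holds its last target. There are 200 camera calls.

## Working session

There is one attempt and no reset: what is moved stays moved. The work goes in short steps, Python scripts to look and compute and a shell command to move; the robot and the scene stay as the last step left them, time stands still between calls to the robot, and variables do not carry over. Pictures are saved under pics/ and viewed, at most 13 in all, crops included, and the job is handed in when it is done.

```bash
ls; mkdir -p pics; python3 - <<'E'
from bench import r, grab_frame, camera_info
import cv2,numpy as np
for n in("side","top"):
    p,d=grab_frame(n); cv2.imwrite(f"pics/{n}0.png",p); np.save(f"pics/{n}0.npy",d)
    c=camera_info(n); print(n,c)
print(r.get_obs())
E
```

```text
bench.py
drive.py
pics
side {'camera_matrix': array([[458.36035225,   0.        , 318.02802004],
       [  0.        , 458.36035225, 243.49838753],
       [  0.        ,   0.        ,   1.        ]]), 'R': array([[ 0.92903341, -0.36914273, -0.0251111 ],
       [-0.17182342, -0.37033528, -0.91286828],
       [ 0.32767916,  0.8523998 , -0.40748122]]), 't': array([-0.47420799,  0.17419381,  1.39012961])}
top {'camera_matrix': array([[475.95422974,   0.        , 318.92988172],
       [  0.        , 475.95422974, 237.10940538],
       [  0.        ,   0.        ,   1.        ]]), 'R': array([[-2.60068429e-02, -9.99659564e-01, -2.09777227e-03],
       [-9.95133462e-01,  2.60884912e-02, -9.50199119e-02],
       [ 9.50422914e-02, -3.83604533e-04, -9.95473162e-01]]), 't': array([-0.03147001,  0.51580371,  1.2612377 ])}
{'clock': 0.1, 'joints': array([-1.41812371,  0.47774272,  0.02231914,  1.55633272, -0.01149524,
        1.10927522, -0.0830655 ]), 'qvel': array([ 0.00052539, -0.00044298,  0.00029199, -0.00319613, -0.00064713,
        0.00048903,  0.00040897]), 'tau': array([ 4.89860075e-03, -5.97756743e+01,  1.61379453e+00, -2.81955528e+01,
        1.28171218e-02,  5.04479904e-03,  4.53542356e-06]), 'tcp_pos': array([0.17391872, 0.65179507, 0.30301381]), 'orientation': array([-4.08326791e-01, -3.11484164e+00,  2.55577459e-03]), 'contact_force': array([ 0.48116987, -0.53506136, -0.49793709]), 'moment': array([-0.01048131, -0.05552141, -0.02631124]), 'gripper_force': 0.0, 'grip_width': 0.0852184331290375}
```

View pics/side0.png

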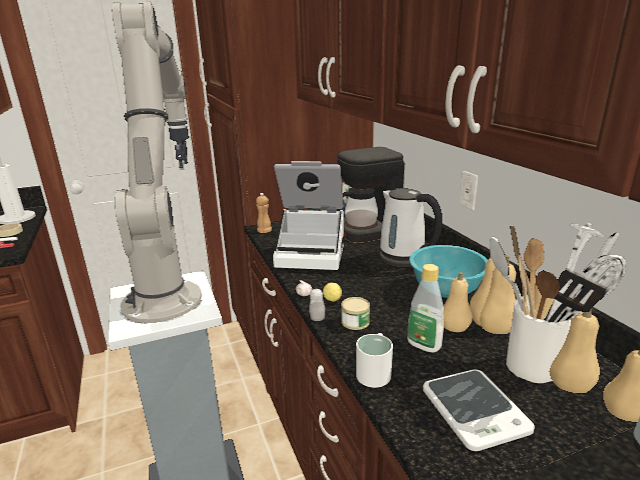

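View pics/top0.png

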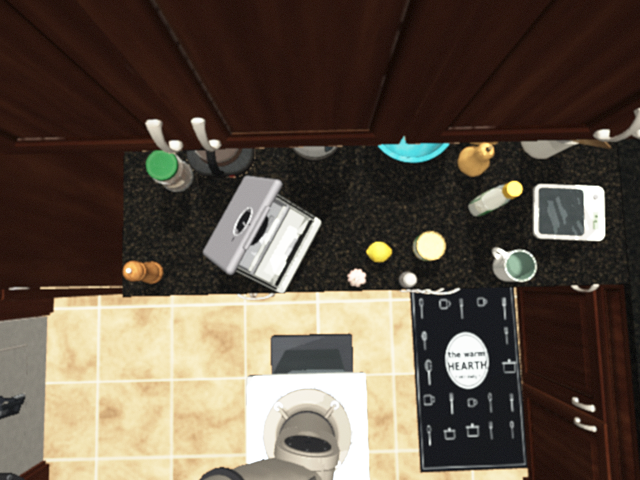

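The side view shows the bin at about (310,225) with its lid up, garlic (303,288), lemon (332,292), shaker (317,305) and tin (355,313). In the top view the garlic is at (357,278), lemon (379,252), tin (430,246), shaker (408,280), and the bin at about (265,235). I'll enlarge the bin and measure.

```bash
cat > h.py <<'E'
from bench import r, grab_frame, camera_info
import cv2,numpy as np
from scipy.spatial.transform import Rotation as Ro
def cloud(n,d):
    c=camera_info(n);K=c["camera_matrix"];v,u=np.mgrid[:480,:640]
    P=np.stack([(u-K[0,2])/K[0,0]*d,(v-K[1,2])/K[1,1]*d,d],-1)
    return (P-c["t"])@c["R"]
def proj(n,X):
    c=camera_info(n);q=(np.atleast_2d(X)@c["R"].T+c["t"])@c["camera_matrix"].T
    return q[:,:2]/q[:,2:]
def tool(R_goal,p_goal):
    "shift and turn in tool axes from current measured pose"
    o=r.get_obs();R=Ro.from_rotvec(o["orientation"]);
    return R.inv().apply(p_goal-o["tcp_pos"]).round(4),(R.inv()*R_goal).as_rotvec().round(4)
E
python3 - <<'E'
from h import *
a=cv2.imread("pics/top0.png")[160:310,180:380];b=cv2.imread("pics/side0.png")[150:275,255:375]
cv2.imwrite("pics/c0.png",np.hstack([cv2.resize(a,(533,400),interpolation=2),cv2.resize(b,(260,400*1)) [:, :] if 0 else cv2.resize(b,(265,276)) if 0 else np.zeros((400,1,3),np.uint8)]))
cv2.imwrite("pics/c0.png",np.vstack([cv2.resize(a,(400,300),interpolation=2),np.zeros((0,400,3),np.uint8)]) if 0 else cv2.resize(a,(800,600),interpolation=2))
cv2.imwrite("pics/c1.png",cv2.resize(b,(576,600),interpolation=2))
T=cloud("top",np.load("pics/top0.npy"));S=cloud("side",np.load("pics/side0.npy"))
for n,(u,v) in dict(garlic=(357,278),lemon=(379,252),tin=(430,246),salt=(408,280)).items():
    w=T[v-20:v+21,u-20:u+21].reshape(-1,3);m=(w[:,2]>.015)&(w[:,2]<.2)&(np.linalg.norm(w[:,:2]-T[v,u,:2],axis=1)<.05)
    w=w[m];print(n,T[v,u].round(3),w.min(0).round(3),w.max(0).round(3),len(w))
w=S[278:300,293:313].reshape(-1,3);w=w[(w[:,2]>.01)&(w[:,2]<.1)];print("garlic side",w.min(0),w.max(0),w.mean(0))
for z in(0.0,):print("table",np.median(T[200:230,330:400,2]))
E
```

```text
garlic [ 0.402 -0.142  0.046] [ 0.381 -0.163  0.019] [ 0.427 -0.117  0.053] 241
lemon [ 0.468 -0.202  0.055] [ 0.445 -0.234  0.022] [ 0.497 -0.17   0.058] 369
tin [ 0.481 -0.337  0.054] [ 0.444 -0.373  0.015] [ 0.518 -0.298  0.065] 723
salt [ 0.393 -0.268  0.089] [ 0.375 -0.289  0.031] [ 0.415 -0.254  0.095] 219
garlic side [ 0.38047506 -0.28386896  0.01039304] [ 0.43146122 -0.12921763  0.09022843] [ 0.40205732 -0.16702958  0.03450874]
table 0.00012973914285889182
```

View pics/c0.png

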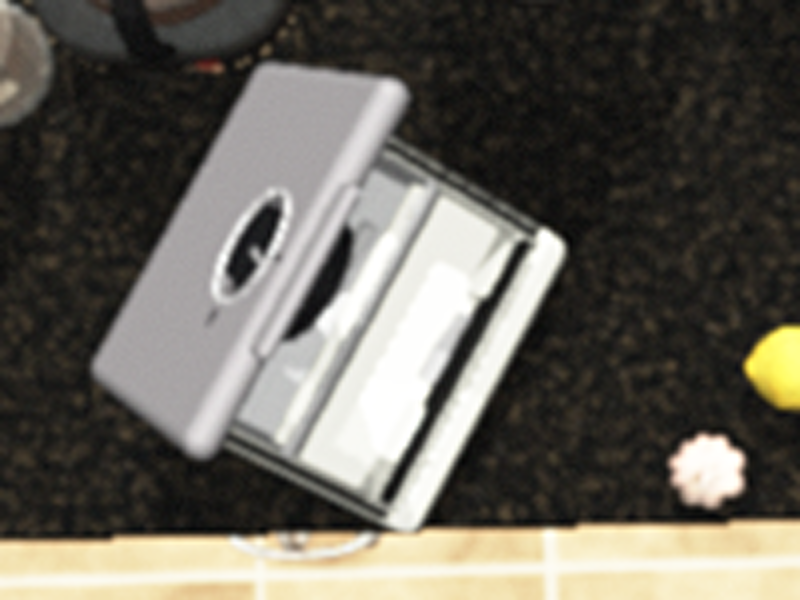

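View pics/c1.png

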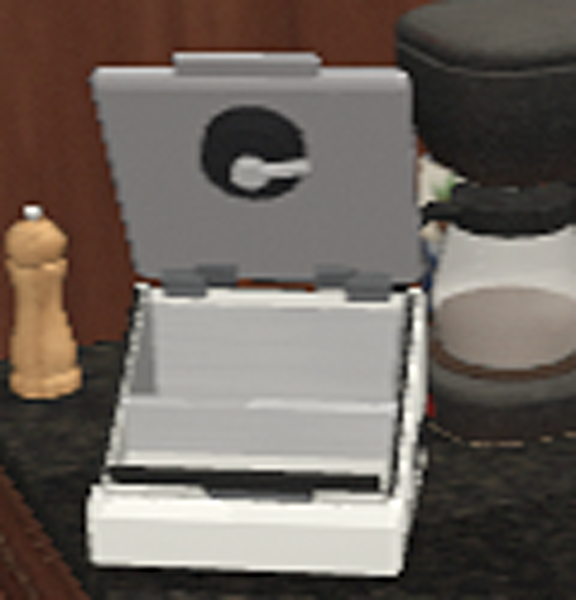

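The crops show the bin's front facing the lower right, with front rim corners at about (320,222) and (282,291) in the top image. The lid leans back to the left with the knob ring at about (243,221). Next I fit the bin pose and lid angle from depth.

```bash
python3 - <<'E'
from h import *
T=cloud("top",np.load("pics/top0.npy"))
# lid outer face polygon in c0 pixels -> top pixels
poly=np.array([[265,75],[365,90],[190,440],[110,370]])/4+[180,160]
m=np.zeros((480,640),np.uint8);cv2.fillPoly(m,[poly.round().astype(int)],1)
P=T[m>0];P=P[np.isfinite(P).all(1)]
for _ in range(4):
    c=P.mean(0);n=np.linalg.svd(P-c)[2][2];n*=np.sign(n[2]);e=(P-c)@n;P=P[abs(e)<max(.004,0.)] if _ else P[abs(e)<.02]
print(len(P),e.std(),n,"yaw",np.arctan2(n[1],n[0]),"elev",np.arcsin(n[2]))
elev=np.pi/2-np.arcsin(n[2]);print("lid angle",elev+np.radians(28))
yaw=np.arctan2(n[1],n[0]);bx=np.array([np.cos(yaw),np.sin(yaw),0]);by=np.array([-bx[1],bx[0],0])
# full lid points
V=T[195-20:290,195:290].reshape(-1,3);V=V[abs((V-c)@n)<.004];V=V[V[:,2]>.12]
print("y range",np.percentile(V@by,[0,.5,50,99.5,100]).round(4),"z",V[:,2].min(),V[:,2].max())
# plane: hinge point: outer face at hinge + 10mm n
d=np.cross(n,by);d*=np.sign(d[2])
s=(V@d);print("along",np.percentile(s,[0,.5,99.5,100]).round(4))
ymid=(np.percentile(V@by,.5)+np.percentile(V@by,99.5))/2
H0=None
# find point on (plane shifted -10mm) at z=.158, y=ymid
A=np.array([n,by,[0,0,1]]);H=np.linalg.solve(A,[c@n-.010,ymid,.158]);print("hinge",H,"d",d,"lip along",H@d+.215)
O=H-.088*bx;O[2]=0;print("bin origin",O)
# check: front rim
F=T[215:300,270:330].reshape(-1,3);L=(F-O)@np.stack([bx,by,[0,0,1]]).T
L=L[(L[:,2]>.045)&(L[:,2]<.07)&(abs(L[:,1])<.14)&(abs(L[:,0])<.14)]
print("front",len(L),np.percentile(L,[0,1,50,99,100],axis=0).round(4))
print("knob px",proj("top",H+.148*d+.01*n), "expect (243,221)")
C=[O+bx*x+by*y+np.array([0,0,.053]) for x,y in((-.104,.11),(-.104,-.11))]
print(proj("top",C),"expect 320,222/282,291", proj("side",C), "expect",(90/4.8+255,490/4.8+150),(410/4.8+255,495/4.8+150))
E
```

```text
2307 0.0007826780290049781 [0.42333227 0.74821315 0.51084917] yaw 1.0559103931384766 elev 0.5361722918752447
lid angle 1.5233162254780641
y range [-0.5074 -0.5054 -0.3975 -0.293  -0.2917] z 0.16371113301072496 0.36005460138188383
along [-0.0837 -0.0793  0.1292  0.1459]
hinge [0.56053542 0.18004032 0.158     ] d [-0.25156031 -0.44461702  0.85967036] lip along 0.1297704657458641
bin origin [0.51720109 0.10344961 0.        ]
front 1505 [[-0.1162 -0.1095  0.045 ]
 [-0.1155 -0.105   0.0452]
 [-0.0795 -0.0154  0.0553]
 [-0.0104  0.1048  0.0696]
 [-0.0072  0.1092  0.07  ]]
knob px [[240.95789137 221.47583695]] expect (243,221)
[[277.48672547 292.24671792]
 [317.05554581 218.51428907]] expect 320,222/282,291 [[271.70922159 254.56274743]
 [336.61825454 256.95957745]] expect (273.75, 252.08333333333334) (340.4166666666667, 253.125)
```

Body points agree with the hinge line lying in the lid's inner plane. That moves the hinge 11.6 mm towards the front, so the bin origin is about (0.511, 0.093) and the lid is about 1.52. First move is up and over to the garlic, with the tool pointing down.

The rows are not in the units I measure in: shifts go in shares of 0.3 m and turns go in shares of 2 pi rad. I convert before sending: -0.17 m / 0.3 = -0.5667, -0.15 m / 0.3 = -0.5.

```bash
cat >> h.py <<'E'
yaw=1.056;bx=np.array([np.cos(yaw),np.sin(yaw),0]);by=np.array([-bx[1],bx[0],0]);ez=np.array([0,0,1.])
H=np.array([.5605,.1800,.158])-.0116*bx;O=H-.088*bx;O[2]=0
def B(x,y,z): return O+bx*x+by*y+ez*z
def tilt(t,turn=0):
    "tool z tipped by t from down towards the back; y along -by; then turned about tool z"
    z=np.sin(t)*bx-np.cos(t)*ez;y=-by;return Ro.from_matrix(np.stack([np.cross(y,z),y,z],1))*Ro.from_rotvec([0,0,turn])
def go(Rg,p):
    a,b=tool(Rg,p);o=r.get_obs();print("t",round(o["clock"],1),"d",*a,*b,"| tcp",o["tcp_pos"].round(3),"q",o["joints"].round(2),"F",o["contact_force"].round(1),"w",round(o["grip_width"],3))
E
python3 - <<'E'
from h import *
print(O,proj("top",H+.148*np.array([-.2516,-.4446,.8597])+.02*np.array([.4233,.7482,.5108])))
R0=Ro.from_rotvec(r.get_obs()["orientation"])
go(R0,[.42,.25,.47]);go(R0,[.404,-.14,.25]);go(R0,[.404,-.14,.082])
E
python3 drive.py '[[[0,0,-0.1667],[0,0,0]],[[0,0,-0.3333],[0,0,0]],[[0,0,-0.5],[0,0,0]],[[0,0,-0.5667],[0,0,0]],[[0,0,-0.5667],[0,0,0]]]' 0.085 30
```

```text
[0.51146118 0.09330886 0.        ] [[241.81110373 221.84355321]]
t 0.1 d -0.3413 -0.3251 -0.1664 0.0 0.0 0.0 | tcp [0.174 0.652 0.303] q [-1.42  0.48  0.02  1.56 -0.01  1.11 -0.08] F [ 0.5 -0.5 -0.5] w 0.085
t 0.1 d -0.4264 -0.7057 0.0542 0.0 0.0 0.0 | tcp [0.174 0.652 0.303] q [-1.42  0.48  0.02  1.56 -0.01  1.11 -0.08] F [ 0.5 -0.5 -0.5] w 0.085
t 0.1 d -0.4264 -0.7054 0.2222 0.0 0.0 0.0 | tcp [0.174 0.652 0.303] q [-1.42  0.48  0.02  1.56 -0.01  1.11 -0.08] F [ 0.5 -0.5 -0.5] w 0.085
clock: 0.6
tcp_pos: [0.1743, 0.6529, 0.4782]
orientation: [0.409, 3.115, 0.011]
contact_force: [1.1, 0.1, -0.6]
grip_width: 0.0851
gripper_force: 0.0
```

To row units: -0.17 m / 0.3 = -0.5667, -0.16 m / 0.3 = -0.5333.

```bash
python3 drive.py '[[[-0.5667,-0.5333,0],[0,0,0]],[[-0.5667,-0.5333,0],[0,0,0]],[[-0.5667,-0.5333,0],[0,0,0]],[[-0.5667,-0.5333,0],[0,0,0]],[[-0.5667,-0.5333,0],[0,0,0]]]' >/dev/null
python3 drive.py '[[[-0.5667,-0.55,0],[0,0,0]],[[-0.5667,-0.55,0],[0,0,0]],[[-0.5667,-0.55,0],[0,0,0]],[[-0.5667,-0.55,0],[0,0,0]],[[-0.5667,-0.55,0],[0,0,0]]]' >/dev/null
python3 drive.py '[[[-0.1667,-0.6667,0],[0,0,0]],[[-0.1667,-0.6667,0],[0,0,0]],[[-0.1667,-0.6667,0],[0,0,0]],[[-0.1667,-0.6667,0],[0,0,0]],[[-0.1667,-0.6667,0],[0,0,0]]]' >/dev/null
python3 drive.py '[[[-0.1167,-0.6,0.3333],[0,0,0]],[[-0.1167,-0.6,0.3333],[0,0,0]],[[-0.1167,-0.6,0.3333],[0,0,0]],[[-0.1167,-0.6,0.3333],[0,0,0]],[[-0.1167,-0.6,0.3333],[0,0,0]]]'
python3 - <<'E'
from h import *
R0=Ro.from_rotvec([-.4083,-3.1148,.0026])
go(R0,[.404,-.14,.2]);go(R0,[.404,-.14,.082])
E
```

```text
clock: 2.6
tcp_pos: [0.3998, -0.1424, 0.3707]
orientation: [-0.418, -3.108, 0.002]
contact_force: [0.1, -0.1, -0.0]
grip_width: 0.0847
gripper_force: 0.0
t 2.6 d -0.0042 0.0038 0.1707 -0.0005 -0.0051 -0.0069 | tcp [ 0.4   -0.142  0.371] q [-0.63 -0.08  0.8   2.06  0.07  1.14  1.44] F [ 0.1 -0.1 -0. ] w 0.085
t 2.6 d -0.0048 0.0041 0.2887 -0.0005 -0.0051 -0.0069 | tcp [ 0.4   -0.142  0.371] q [-0.63 -0.08  0.8   2.06  0.07  1.14  1.44] F [ 0.1 -0.1 -0. ] w 0.085
```

To row units: 0.22 m / 0.3 = 0.7333, 0.2 m / 0.3 = 0.6667.

```bash
python3 drive.py '[[[-0.0133,0.0133,0.1667],[0,0,0]],[[-0.0133,0.0133,0.3333],[0,0,0]],[[-0.0133,0.0133,0.5],[0,0,0]],[[-0.0133,0.0133,0.6667],[0,0,0]],[[-0.0133,0.0133,0.7333],[0,0,0]]]' >/dev/null
python3 drive.py '[[[0,0,0.1],[0,0,0]],[[0,0,0.1667],[0,0,0]],[[0,0,0.2167],[0,0,0]],[[0,0,0.2167],[0,0,0]],[[0,0,0.2167],[0,0,0]]]'
python3 - <<'E'
from h import *
go(Ro.from_rotvec([-.4083,-3.1148,.0026]),[.404,-.14,.082])
E
```

```text
clock: 3.6
tcp_pos: [0.4073, -0.1354, 0.0886]
orientation: [-0.408, -3.113, -0.0]
contact_force: [0.9, 0.6, 0.3]
grip_width: 0.0847
gripper_force: 0.0
t 3.6 d 0.002 -0.0053 0.0066 0.0014 -0.0017 -0.0001 | tcp [ 0.407 -0.135  0.089] q [-0.27  0.51  0.54  2.31 -0.61  0.46  2.08] F [0.9 0.6 0.3] w 0.085
```

Close on the garlic (the closing axis is tool y, so a few mm off is fine).

To row units: -0.005 m / 0.3 = -0.0167, 0.002 m / 0.3 = 0.0067.

```bash
python3 drive.py '[[[0.0067,-0.0167,0.0167],[0,0,0]],[[0.0067,-0.0167,0.0167],[0,0,0]],[[0.0067,-0.0167,0.0167],[0,0,0]],[[0.0067,-0.0167,0.0167],[0,0,0]],[[0.0067,-0.0167,0.0167],[0,0,0]]]' 0.03 25 >/dev/null
python3 drive.py '[[[0,0,0],[0,0,0]],[[0,0,0],[0,0,0]],[[0,0,0],[0,0,0]]]'
python3 drive.py '[[[0,0,-0.1667],[0,0,0]],[[0,0,-0.3333],[0,0,0]],[[0,0,-0.5],[0,0,0]],[[0,0,-0.6667],[0,0,0]],[[0,0,-0.8333],[0,0,0]]]'
python3 - <<'E'
from h import *
T=np.radians(40)
z=np.sin(T)*bx-np.cos(T)*ez
g=B(.02,0,.125)
go(tilt(0),B(-.13,0,.38));go(tilt(T),g-.054*z-.2*z);go(tilt(T),g-.054*z)
E
```

```text
clock: 4.4
tcp_pos: [0.4045, -0.1401, 0.0846]
orientation: [0.409, 3.114, 0.001]
contact_force: [-2.2, 0.5, 7.4]
grip_width: 0.0482
gripper_force: 24.6
clock: 4.9
tcp_pos: [0.4039, -0.1405, 0.3354]
orientation: [-0.411, -3.114, 0.001]
contact_force: [1.1, 1.8, -0.5]
grip_width: 0.0482
gripper_force: 26.3
t 4.9 d -0.0108 0.1278 -0.0446 -0.0011 -0.0002 1.8233 | tcp [ 0.404 -0.141  0.335] q [-0.78 -0.03  0.98  2.12  0.03  1.04  1.49] F [ 1.1  1.8 -0.5] w 0.048
t 4.9 d -0.0075 0.115 0.0158 -0.6342 0.4903 1.7392 | tcp [ 0.404 -0.141  0.335] q [-0.78 -0.03  0.98  2.12  0.03  1.04  1.49] F [ 1.1  1.8 -0.5] w 0.048
t 4.9 d -0.0397 0.2396 0.1689 -0.6342 0.4903 1.7392 | tcp [ 0.404 -0.141  0.335] q [-0.78 -0.03  0.98  2.12  0.03  1.04  1.49] F [ 1.1  1.8 -0.5] w 0.048
```

To row units: -0.02 m / 0.3 = -0.0667, 0.75 rad / 6.2832 = 0.1194.

```bash
python3 drive.py '[[[0,0,-0.0667],[0,0,0.1194]],[[0,0,-0.0667],[0,0,0.1194]],[[0,0,-0.0667],[0,0,0.1194]],[[0,0,-0.0667],[0,0,0.1194]],[[0,0,-0.0667],[0,0,0.1194]]]' >/dev/null
python3 drive.py '[[[0,0,0],[0,0,0.1194]],[[0,0,0],[0,0,0.1194]],[[0,0,0],[0,0,0.1194]],[[0,0,0],[0,0,0.1194]],[[0,0,0],[0,0,0.1194]]]'
python3 - <<'E'
from h import *
T=np.radians(40)
z=np.sin(T)*bx-np.cos(T)*ez
g=B(.02,0,.125)
go(tilt(T),g-.054*z-.18*z);go(tilt(T),g-.054*z)
E
```

```text
clock: 5.9
tcp_pos: [0.4041, -0.1402, 0.3539]
orientation: [-2.428, -1.992, -0.001]
contact_force: [0.3, 0.3, -0.6]
grip_width: 0.0483
gripper_force: 26.3
t 5.9 d 0.126 0.0188 0.0498 -0.1111 0.6912 0.305 | tcp [ 0.404 -0.14   0.354] q [-0.68 -0.05  0.86  2.09  0.05  1.09 -0.04] F [ 0.3  0.3 -0.6] w 0.048
t 5.9 d 0.2358 0.055 0.1878 -0.1111 0.6912 0.305 | tcp [ 0.404 -0.14   0.354] q [-0.68 -0.05  0.86  2.09  0.05  1.09 -0.04] F [ 0.3  0.3 -0.6] w 0.048
```

To row units: 0.126 m / 0.3 = 0.42, 0.05 m / 0.3 = 0.1667, 0.691 rad / 6.2832 = 0.11.

```bash
python3 drive.py '[[[0.42,0.0633,0.1667],[-0.0177,0.11,0.0485]],[[0.42,0.0633,0.1667],[-0.0177,0.11,0.0485]],[[0.42,0.0633,0.1667],[-0.0177,0.11,0.0485]],[[0.42,0.0633,0.1667],[-0.0177,0.11,0.0485]],[[0.42,0.0633,0.1667],[-0.0177,0.11,0.0485]]]' >/dev/null
python3 drive.py '[[[0,0,0],[0,0,0]],[[0,0,0],[0,0,0]]]'
python3 - <<'E'
from h import *
T=np.radians(40)
z=np.sin(T)*bx-np.cos(T)*ez
g=B(.02,0,.125)
go(tilt(T),g-.054*z-.18*z);go(tilt(T),g-.054*z)
E
```

```text
clock: 6.6
tcp_pos: [0.4465, -0.0205, 0.3036]
orientation: [-2.309, -1.375, -0.807]
contact_force: [-1.3, 0.8, -1.0]
grip_width: 0.048
gripper_force: 26.3
t 6.6 d 0.0009 0.0005 -0.0001 -0.0086 0.027 0.0149 | tcp [ 0.447 -0.021  0.304] q [-0.58  0.11  0.91  2.27 -0.98  0.95  0.48] F [-1.3  0.8 -1. ] w 0.048
t 6.6 d 0.0057 0.0021 0.1798 -0.0086 0.027 0.0149 | tcp [ 0.447 -0.021  0.304] q [-0.58  0.11  0.91  2.27 -0.98  0.95  0.48] F [-1.3  0.8 -1. ] w 0.048
```

To row units: 0.175 m / 0.3 = 0.5833, 0.16 m / 0.3 = 0.5333, 0.027 rad / 6.2832 = 0.0043.

```bash
python3 drive.py '[[[0.0033,0,0.1333],[-0.0014,0.0043,0.0024]],[[0.0067,0,0.2667],[-0.0014,0.0043,0.0024]],[[0.0133,0.0033,0.4],[-0.0014,0.0043,0.0024]],[[0.0167,0.0067,0.5333],[-0.0014,0.0043,0.0024]],[[0.02,0.0067,0.5833],[-0.0014,0.0043,0.0024]]]'  >/dev/null
python3 drive.py '[[[0,0,0],[0,0,0]],[[0,0,0],[0,0,0]]]'
python3 - <<'E'
from h import *
T=np.radians(40)
z=np.sin(T)*bx-np.cos(T)*ez
g=B(.02,0,.125)
go(tilt(T),g-.054*z)
for n in("side","top"): p,d=grab_frame(n); cv2.imwrite(f"pics/{n}1.png",p)
a=cv2.resize(cv2.imread("pics/side1.png")[130:280,230:430],(400,300));b=cv2.resize(cv2.imread("pics/top1.png")[160:310,180:380],(400,300))
cv2.imwrite("pics/c2.png",np.hstack([a,b]))
E
```

```text
clock: 7.3
tcp_pos: [0.4916, 0.053, 0.1877]
orientation: [-2.314, -1.352, -0.81]
contact_force: [-0.2, -0.0, 1.0]
grip_width: 0.0484
gripper_force: 26.3
t 7.3 d 0.0101 -0.0023 0.0356 -0.0067 0.021 -0.0005 | tcp [0.492 0.053 0.188] q [-0.08  0.35  0.16  2.28 -1.35  0.68  0.73] F [-0.2 -0.   1. ] w 0.048
```

View pics/c2.png

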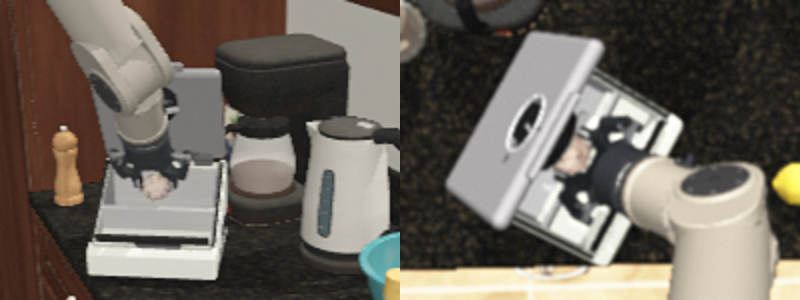

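The garlic hangs over the pail's front edge but joint 5 is near its limit, about 36 mm short of the goal. I'll yaw the approach more radially about the grasp point and go on in.

```bash
python3 - <<'E'
from h import *
T=np.radians(40)
for a in(.25,.45):
    Rg=Ro.from_rotvec([0,0,-a])*tilt(T);z=Rg.as_matrix()[:,2]
    for g in (B(.0,0,.15),B(.03,-.01,.125)): go(Rg,g-.054*z)
E
```

```text
t 7.4 d 0.0113 -0.0115 0.0047 -0.1632 0.0224 0.1926 | tcp [0.492 0.052 0.188] q [-0.08  0.35  0.17  2.28 -1.35  0.68  0.73] F [-0.1 -0.3  0.1] w 0.048
t 7.4 d 0.0191 -0.0013 0.0429 -0.1632 0.0224 0.1926 | tcp [0.492 0.052 0.188] q [-0.08  0.35  0.17  2.28 -1.35  0.68  0.73] F [-0.1 -0.3  0.1] w 0.048
t 7.4 d 0.0132 -0.018 0.0062 -0.29 0.0225 0.3473 | tcp [0.492 0.052 0.188] q [-0.08  0.35  0.17  2.28 -1.35  0.68  0.73] F [-0.1 -0.3  0.1] w 0.048
t 7.4 d 0.021 -0.0078 0.0444 -0.29 0.0225 0.3473 | tcp [0.492 0.052 0.188] q [-0.08  0.35  0.17  2.28 -1.35  0.68  0.73] F [-0.1 -0.3  0.1] w 0.048
```

To row units: -0.018 m / 0.3 = -0.06, 0.013 m / 0.3 = 0.0433, 0.347 rad / 6.2832 = 0.0552.

```bash
python3 drive.py '[[[0.0433,-0.06,0.02],[-0.0462,0.0035,0.0552]],[[0.0433,-0.06,0.02],[-0.0462,0.0035,0.0552]],[[0.0433,-0.06,0.02],[-0.0462,0.0035,0.0552]],[[0.0433,-0.06,0.02],[-0.0462,0.0035,0.0552]],[[0.0433,-0.06,0.02],[-0.0462,0.0035,0.0552]]]' 
python3 - <<'E'
from h import *
T=np.radians(40)
a=.45
Rg=Ro.from_rotvec([0,0,-a])*tilt(T);z=Rg.as_matrix()[:,2]
for g in (B(.0,0,.15),B(.03,-.01,.125)): go(Rg,g-.054*z)
E
```

```text
clock: 7.9
tcp_pos: [0.4875, 0.0646, 0.2094]
orientation: [-2.61, -0.899, -0.886]
contact_force: [8.6, -18.9, -8.2]
grip_width: 0.0486
gripper_force: 26.5
t 7.9 d -0.0097 -0.0093 0.0157 -0.0651 0.0347 0.0342 | tcp [0.487 0.065 0.209] q [ 0.63  0.32 -0.78  2.33 -1.36  0.17  0.35] F [  8.6 -18.9  -8.2] w 0.049
t 7.9 d -0.0003 -0.0105 0.0549 -0.0651 0.0347 0.0342 | tcp [0.487 0.065 0.209] q [ 0.63  0.32 -0.78  2.33 -1.36  0.17  0.35] F [  8.6 -18.9  -8.2] w 0.049
```

Contact of about 19 N against the lid side, so I'll back out and use another approach: farther from the robot (y = -55 mm in the pail).

To row units: -0.1 m / 0.3 = -0.3333, -0.06 m / 0.3 = -0.2.

```bash
python3 drive.py '[[[-0.1,0,-0.0667],[0,0,0]],[[-0.1,0,-0.2],[0,0,0]],[[-0.1,0,-0.3333],[0,0,0]]]' 
python3 - <<'E'
from h import *
T=np.radians(38);Rg=tilt(T);z=Rg.as_matrix()[:,2]
g=B(.03,-.055,.147)
for k in(.18,.09,0): go(Rg,g-(.054+k)*z)
p,d=grab_frame("top"); cv2.imwrite("pics/top2.png",p[160:310,180:380].repeat(3,0).repeat(3,1))
T=cloud("top",d);P=T[175:290,195:290].reshape(-1,3);P=P[(P[:,2]>.2)&(P[:,2]<.4)]
for a in np.arange(1.45,2.05,.02):
    e=a-np.radians(28);n=np.sin(e)*bx+np.cos(e)*ez;d_=-np.cos(e)*bx+np.sin(e)*ez
    Q=P-H;k=(abs(Q@n-.02)<.003)&(abs(Q@by)<.11)&(Q@d_>.02)&(Q@d_<.21);print(round(a,2),k.sum(),end="; ")
E
```

```text
clock: 8.2
tcp_pos: [0.4209, 0.0084, 0.27]
orientation: [-2.609, -0.9, -0.883]
contact_force: [1.9, -1.3, -0.1]
grip_width: 0.0478
gripper_force: 26.5
t 8.2 d 0.0695 0.0818 -0.0268 0.2108 -0.0061 -0.3189 | tcp [0.421 0.008 0.27 ] q [ 0.78  0.05 -0.67  2.39 -1.12  0.5   0.16] F [ 1.9 -1.3 -0.1] w 0.048
t 8.2 d 0.066 0.0634 0.0612 0.2108 -0.0061 -0.3189 | tcp [0.421 0.008 0.27 ] q [ 0.78  0.05 -0.67  2.39 -1.12  0.5   0.16] F [ 1.9 -1.3 -0.1] w 0.048
t 8.2 d 0.0625 0.045 0.1493 0.2108 -0.0061 -0.3189 | tcp [0.421 0.008 0.27 ] q [ 0.78  0.05 -0.67  2.39 -1.12  0.5   0.16] F [ 1.9 -1.3 -0.1] w 0.048
1.45 204; 1.47 430; 1.49 1001; 1.51 2455; 1.53 2403; 1.55 999; 1.57 301; 1.59 93; 1.61 14; 1.63 1; 1.65 0; 1.67 0; 1.69 0; 1.71 0; 1.73 0; 1.75 0; 1.77 0; 1.79 0; 1.81 0; 1.83 0; 1.85 0; 1.87 0; 1.89 0; 1.91 0; 1.93 0; 1.95 0; 1.97 0; 1.99 0; 2.01 0; 2.03 0;
```

To row units: 0.08 m / 0.3 = 0.2667, 0.07 m / 0.3 = 0.2333, -0.319 rad / 6.2832 = -0.0508.

```bash
python3 drive.py '[[[0.2333,0.2667,-0.09],[0.0334,-0.001,-0.0508]],[[0.2333,0.2667,-0.09],[0.0334,-0.001,-0.0508]],[[0.2333,0.2667,-0.09],[0.0334,-0.001,-0.0508]],[[0.2333,0.2667,-0.09],[0.0334,-0.001,-0.0508]],[[0.2333,0.2667,-0.09],[0.0334,-0.001,-0.0508]]]' 
python3 - <<'E'
from h import *
T=np.radians(38);Rg=tilt(T);z=Rg.as_matrix()[:,2]
g=B(.03,-.055,.147)
for k in(.18,.09,0): go(Rg,g-(.054+k)*z)
E
```

```text
clock: 8.75
tcp_pos: [0.5032, -0.0286, 0.3321]
orientation: [-2.329, -1.364, -0.804]
contact_force: [0.4, 1.0, -0.6]
grip_width: 0.0484
gripper_force: 26.5
t 8.8 d -0.0035 0.0022 -0.0018 0.0027 0.0013 0.0049 | tcp [ 0.503 -0.029  0.332] q [ 0.78  0.2  -0.6   2.05 -0.72  0.83  0.16] F [ 0.4  1.  -0.6] w 0.048
t 8.8 d -0.0034 0.0019 0.0882 0.0027 0.0013 0.0049 | tcp [ 0.503 -0.029  0.332] q [ 0.78  0.2  -0.6   2.05 -0.72  0.83  0.16] F [ 0.4  1.  -0.6] w 0.048
t 8.8 d -0.0033 0.0017 0.1782 0.0027 0.0013 0.0049 | tcp [ 0.503 -0.029  0.332] q [ 0.78  0.2  -0.6   2.05 -0.72  0.83  0.16] F [ 0.4  1.  -0.6] w 0.048
```

Joints are far more comfortable here. Going in.

To row units: 0.178 m / 0.3 = 0.5933, 0.14 m / 0.3 = 0.4667, 0.005 rad / 6.2832 = 0.0008.

```bash
python3 drive.py '[[[-0.01,0.0067,0.1],[0,0,0.0008]],[[-0.01,0.0067,0.2],[0,0,0.0008]],[[-0.01,0.0067,0.3333],[0,0,0.0008]],[[-0.01,0.0067,0.4667],[0,0,0.0008]],[[-0.01,0.0067,0.5933],[0,0,0.0008]]]' >/dev/null
python3 drive.py '[[[0,0,0],[0,0,0]],[[0,0,0],[0,0,0]]]'
python3 - <<'E'
from h import *
T=np.radians(38);Rg=tilt(T);z=Rg.as_matrix()[:,2]
g=B(.03,-.055,.147)
for k in(0,): go(Rg,g-(.054+k)*z)
for n in("side","top"): p,d=grab_frame(n); cv2.imwrite(f"pics/{n}1.png",p)
a=cv2.resize(cv2.imread("pics/side1.png")[130:280,230:430],(400,300));b=cv2.resize(cv2.imread("pics/top1.png")[160:310,180:380],(400,300))
cv2.imwrite("pics/c3.png",np.hstack([a,b]))
E
```

```text
clock: 9.45
tcp_pos: [0.5571, 0.0641, 0.1898]
orientation: [-2.329, -1.36, -0.8]
contact_force: [-0.4, -0.1, -0.0]
grip_width: 0.0483
gripper_force: 26.5
t 9.4 d -0.0003 0.0009 0.0 0.0 0.0017 0.0011 | tcp [0.557 0.064 0.19 ] q [ 0.57  0.5  -0.67  2.1  -0.75  0.4   0.17] F [-0.4 -0.1 -0. ] w 0.048
```

View pics/c3.png

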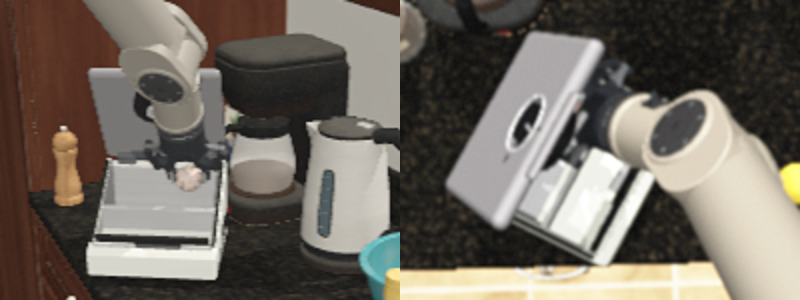

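The garlic hangs over the pail's right part at about (188,178) in the left crop, clear of the rim. I'll move a little inward, release, and back out along the tool axis.

To row units: -0.015 m / 0.3 = -0.05, 0.012 m / 0.3 = 0.04.

```bash
python3 drive.py '[[[0,-0.05,0.04],[0,0,0]],[[0,-0.05,0.04],[0,0,0]],[[0,-0.05,0.04],[0,0,0]]]' >/dev/null
python3 drive.py '[[[0,0,0],[0,0,0]],[[0,0,0],[0,0,0]],[[0,0,0],[0,0,0]],[[0,0,0],[0,0,0]],[[0,0,0],[0,0,0]]]' 0.068
python3 drive.py '[[[0,0,-0.1],[0,0,0]],[[0,0,-0.2333],[0,0,0]],[[0,0,-0.4],[0,0,0]],[[0,0,-0.5667],[0,0,0]],[[0,0,-0.7333],[0,0,0]]]'
python3 - <<'E'
from h import *
for n in("side","top"): p,d=grab_frame(n); cv2.imwrite(f"pics/{n}1.png",p)
a=cv2.resize(cv2.imread("pics/side1.png")[130:280,230:430],(400,300));b=cv2.resize(cv2.imread("pics/top1.png")[160:310,180:380],(400,300))
cv2.imwrite("pics/c4.png",np.hstack([a,b]))
a=1.52-np.radians(28);n=np.sin(a)*bx+np.cos(a)*ez;d=-np.cos(a)*bx+np.sin(a)*ez
R=tilt(0)
print("contact pt",H+.19*d+.02*n)
tip=H+.185*d+(.02+.06)*n
print(tip);go(R,tip+[0,0,.073])
E
```

```text
clock: 10.35
tcp_pos: [0.5497, 0.0771, 0.1813]
orientation: [-2.33, -1.359, -0.806]
contact_force: [-0.2, -0.8, 0.1]
grip_width: 0.068
gripper_force: 0.0
clock: 10.85
tcp_pos: [0.4812, -0.0412, 0.3561]
orientation: [-2.33, -1.36, -0.805]
contact_force: [1.3, -0.5, 0.3]
grip_width: 0.0676
gripper_force: 0.0
contact pt [0.51518191 0.09988638 0.33128854]
[0.54179225 0.14692832 0.35782051]
t 10.9 d 0.1984 -0.044 0.0632 0.0144 -0.6627 -0.0032 | tcp [ 0.483 -0.045  0.359] q [ 0.85  0.13 -0.62  2.05 -0.73  0.91  0.17] F [ 0.9  0.6 -0.7] w 0.068
```

View pics/c4.png

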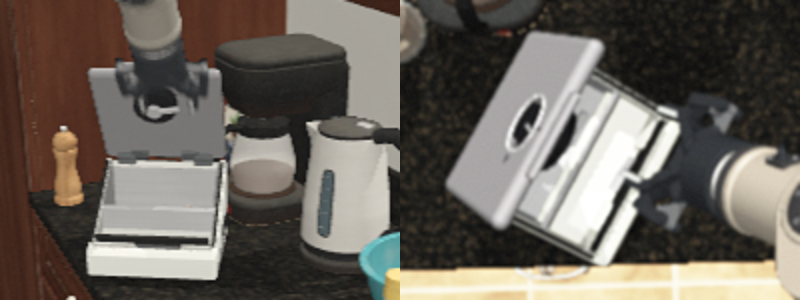

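The garlic isn't on the deck or rim, so it has presumably dropped out of sight into the pail; I'll verify later that nothing lies outside. Now rise, untilt, close the fingers, and go over to the back of the lid.

```bash
python3 - <<'E'
from h import *
p=r.get_obs()["tcp_pos"]
go(tilt(0),[p[0]+.0,p[1]-.0,.48])
E
```

```text
t 10.9 d 0.0743 0.0015 -0.0953 0.0144 -0.6627 -0.0032 | tcp [ 0.483 -0.045  0.359] q [ 0.85  0.13 -0.62  2.05 -0.73  0.91  0.17] F [ 0.9  0.6 -0.7] w 0.068
```

To row units: -0.095 m / 0.3 = -0.3167, 0.074 m / 0.3 = 0.2467, -0.663 rad / 6.2832 = -0.1055.

```bash
python3 drive.py '[[[0.2467,0.0033,-0.3167],[0.0022,-0.1055,-0.0005]],[[0.2467,0.0033,-0.3167],[0.0022,-0.1055,-0.0005]],[[0.2467,0.0033,-0.3167],[0.0022,-0.1055,-0.0005]],[[0.2467,0.0033,-0.3167],[0.0022,-0.1055,-0.0005]],[[0.2467,0.0033,-0.3167],[0.0022,-0.1055,-0.0005]]]' 0 20
python3 - <<'E'
from h import *
a=1.52-np.radians(28);n=np.sin(a)*bx+np.cos(a)*ez;d=-np.cos(a)*bx+np.sin(a)*ez
R=tilt(0)
tip=H+.185*d+(.02+.05)*n
q=tip+[0,0,.073];print(q)
go(R,[q[0],q[1],.48]);go(R,q)
E
```

```text
clock: 11.45
tcp_pos: [0.4836, -0.0388, 0.4763]
orientation: [-2.703, -1.595, 0.008]
contact_force: [0.2, -0.1, -0.2]
grip_width: -0.0
gripper_force: 0.0
[0.53756796 0.13946059 0.42568354]
t 11.4 d 0.1822 -0.0389 -0.004 -0.005 0.0028 0.0102 | tcp [ 0.484 -0.039  0.476] q [ 0.59  0.09 -0.68  1.71  0.05  1.38 -0.6 ] F [ 0.2 -0.1 -0.2] w -0.0
t 11.4 d 0.1823 -0.0387 0.0503 -0.005 0.0028 0.0102 | tcp [ 0.484 -0.039  0.476] q [ 0.59  0.09 -0.68  1.71  0.05  1.38 -0.6 ] F [ 0.2 -0.1 -0.2] w -0.0
```

The rows are not in the units I measure in: shifts go in shares of 0.3 m and turns go in shares of 2 pi rad. I convert before sending: 0.185 m / 0.3 = 0.6167, 0.05 m / 0.3 = 0.1667, 0.01 rad / 6.2832 = 0.0016.

```bash
python3 drive.py '[[[0.1667,-0.0333,0],[0,0,0.0016]],[[0.3333,-0.0667,0],[0,0,0.0016]],[[0.5,-0.1,0],[0,0,0.0016]],[[0.6167,-0.13,0],[0,0,0.0016]],[[0.6167,-0.13,0],[0,0,0.0016]]]' 
python3 drive.py '[[[0,0,0.1333],[0,0,0]],[[0,0,0.2667],[0,0,0]],[[0,0,0.3167],[0,0,0]],[[0,0,0.3167],[0,0,0]]]'
python3 drive.py '[[[-0.1,0,0],[0,0,0]],[[-0.1667,0,0.0167],[0,0,0]],[[-0.2333,0,0.05],[0,0,0]],[[-0.3,0,0.0933],[0,0,0]],[[-0.3667,0,0.15],[0,0,0]]]'
python3 - <<'E'
from h import *
p,d=grab_frame("side"); cv2.imwrite("pics/c5.png",cv2.resize(p[110:290,220:460],(640,480)))
go(tilt(0),B(0,0,.3))
E
```

```text
clock: 11.95
tcp_pos: [0.5378, 0.1467, 0.4745]
orientation: [-2.697, -1.586, 0.005]
contact_force: [-1.1, -0.3, 0.2]
grip_width: -0.0002
gripper_force: 0.0
clock: 12.35
tcp_pos: [0.537, 0.1393, 0.3782]
orientation: [-2.708, -1.574, 0.013]
contact_force: [-0.6, -0.4, -0.2]
grip_width: 0.0004
gripper_force: 0.0
clock: 12.85
tcp_pos: [0.4842, 0.0445, 0.3378]
orientation: [-2.712, -1.575, -0.001]
contact_force: [-0.1, -0.5, -0.5]
grip_width: 0.0002
gripper_force: 0.0
t 12.9 d 0.0604 0.0002 0.0342 -0.0086 0.0024 -0.0067 | tcp [0.482 0.041 0.334] q [ 0.47  0.21 -0.77  1.92  0.16  1.08 -0.88] F [-2.6 -3.4 -3.2] w 0.0
```

View pics/c5.png

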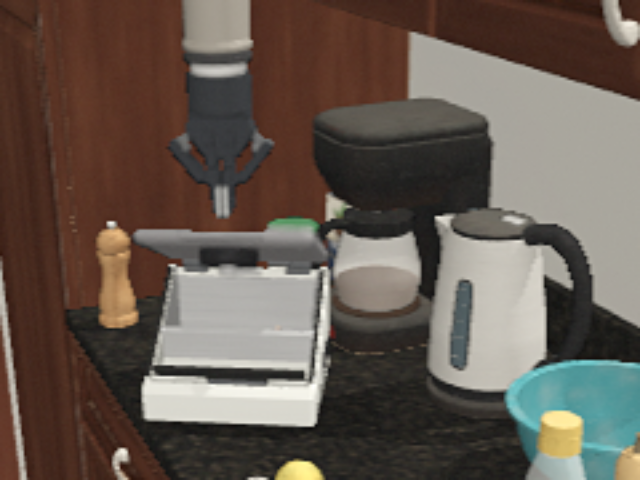

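The lid has swung down to roughly level and is sinking by itself. I'll wait, then measure it.

To row units: -0.15 m / 0.3 = -0.5, -0.06 m / 0.3 = -0.2, 0.49 rad / 6.2832 = 0.078.

```bash
python3 drive.py '[[[-0.2,0,-0.2667],[0,0.0477,0]],[[-0.4,0,-0.2667],[0,0.078,0]],[[-0.5,0,-0.2667],[0,0.078,0]],[[-0.5,0,-0.2667],[0,0.078,0]],[[-0.5,0,-0.2667],[0,0.078,0]]]' >/dev/null; python3 drive.py '[[[0,0,0],[0,0,0]],[[0,0,0],[0,0,0]],[[0,0,0],[0,0,0]],[[0,0,0],[0,0,0]],[[0,0,0],[0,0,0]]]'
cat >> h.py <<'E'
def lid(a):
    e=a-np.radians(28);return -np.cos(e)*bx+np.sin(e)*ez,np.sin(e)*bx+np.cos(e)*ez
def fitlid(d):
    P=cloud("top",d)[180:300,195:330].reshape(-1,3);P=P[(P[:,2]>.05)&(P[:,2]<.4)];L=[]
    A=np.arange(-.05,1.6,.01)
    for a in A:
        d_,n=lid(a);Q=P-H;L.append(((abs(Q@n-.02)<.003)&(abs(Q@by)<.11)&(Q@d_>.02)&(Q@d_<.21)).sum())
    i=int(np.argmax(L));return A[i],L[i]
E
python3 - <<'E'
from h import *
p,d=grab_frame("top"); cv2.imwrite("pics/c6.png",cv2.resize(p[160:310,180:380],(800,600)))
q,_=grab_frame("side"); cv2.imwrite("pics/side6.png",q)
a,k=fitlid(d);print(a,k)
d_,n=lid(a);kf=H+.148*d_+.02*n;print("knob",kf,proj("top",kf),(proj("top",kf)-[180,160])*4)
go(tilt(np.radians(28)),kf+(.073+.05)*n)
E
```

```text
clock: 13.9
tcp_pos: [0.4098, -0.0848, 0.4154]
orientation: [-2.442, -1.42, -0.605]
contact_force: [-0.2, -0.9, -0.2]
grip_width: -0.0001
gripper_force: 0.0
0.04000000000000002 4905
knob [0.48486107 0.046285   0.11181975] [[282.8813688  246.61450741]] [[411.5254752  346.45802964]]
t 14.0 d -0.0042 0.0023 0.2161 -0.0069 -0.002 -0.0057 | tcp [ 0.41  -0.085  0.415] q [ 0.97 -0.04 -0.59  2.02 -0.56  1.16  0.09] F [-0.7 -0.1 -0.2] w 0.0
```

View pics/c6.png

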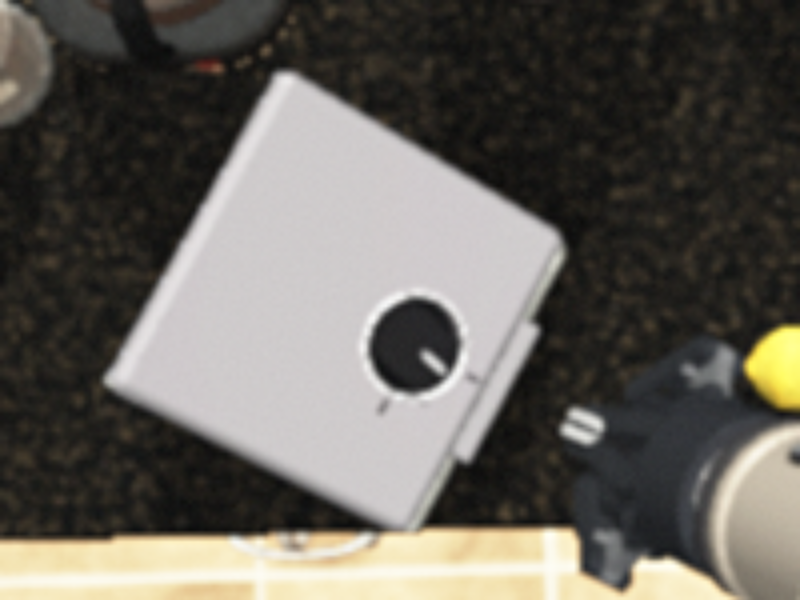

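The lid is shut at 0.04, knob centre at (415,345), matching the prediction to about 2 mm. The pointer end at (446,373) against the front mark at (473,378) gives cam ≈ 0.2. No garlic lies outside. Now down to the knob with closed fingers.

To row units: 0.235 m / 0.3 = 0.7833, 0.2 m / 0.3 = 0.6667, -0.007 rad / 6.2832 = -0.0011.

```bash
python3 drive.py '[[[-0.01,0.01,0.1667],[-0.0011,0,-0.001]],[[-0.01,0.01,0.3333],[-0.0011,0,-0.001]],[[-0.01,0.01,0.5],[-0.0011,0,-0.001]],[[-0.01,0.01,0.6667],[-0.0011,0,-0.001]],[[-0.01,0.01,0.7833],[-0.0011,0,-0.001]]]' >/dev/null; python3 drive.py '[[[0,0,0.0333],[0,0,0]],[[0,0,0.0667],[0,0,0]],[[0,0,0.0667],[0,0,0]]]'
python3 - <<'E'
from h import *
d_,n=lid(.04);kf=H+.148*d_+.02*n+[.001,-.002,0]
go(tilt(np.radians(28)-.04),kf+.073*n)
E
```

```text
clock: 14.8
tcp_pos: [0.469, 0.0155, 0.1891]
orientation: [-2.447, -1.425, -0.613]
contact_force: [-0.3, -0.0, 0.3]
grip_width: -0.0002
gripper_force: 0.0
t 14.8 d -0.0039 0.0005 0.0109 0.0011 -0.0422 -0.0011 | tcp [0.469 0.016 0.189] q [ 0.68  0.37 -0.71  2.23 -0.48  0.43 -0.06] F [-0.3 -0.   0.3] w -0.0
```

To row units: 0.015 m / 0.3 = 0.05, 0.012 m / 0.3 = 0.04, -0.04 rad / 6.2832 = -0.0064.

```bash
python3 drive.py '[[[-0.01,0,0.0167],[0,-0.0064,0]],[[-0.0133,0,0.03],[0,-0.0064,0]],[[-0.0133,0,0.04],[0,-0.0064,0]],[[-0.0133,0,0.05],[0,-0.0064,0]]]'
python3 drive.py '[[[0,0,0.0067],[0,0,0]],[[0,0,0.0133],[0,0,0]],[[0,0,0.0133],[0,0,0]]]'
```

```text
clock: 15.2
tcp_pos: [0.4709, 0.0179, 0.1744]
orientation: [-2.474, -1.439, -0.569]
contact_force: [-2.0, -2.1, 5.9]
grip_width: -0.0
gripper_force: 3.6
clock: 15.5
tcp_pos: [0.4718, 0.0195, 0.1706]
orientation: [-2.474, -1.439, -0.569]
contact_force: [-1.3, -2.2, 4.5]
grip_width: 0.0001
gripper_force: 2.6
```

To row units: 0.003 m / 0.3 = 0.01, 0.002 m / 0.3 = 0.0067.

```bash
python3 drive.py '[[[0,0,0.0067],[0,0,0]],[[0,0,0.01],[0,0,0]],[[0,0,0.01],[0,0,0]]]'
python3 drive.py '[[[0,0,0.0067],[0,0,0]],[[0,0,0.01],[0,0,0]],[[0,0,0.01],[0,0,0]]]'
```

```text
clock: 15.8
tcp_pos: [0.4725, 0.0205, 0.168]
orientation: [-2.474, -1.439, -0.569]
contact_force: [-1.9, -3.3, 7.6]
grip_width: 0.0001
gripper_force: 4.1
clock: 16.1
tcp_pos: [0.473, 0.0214, 0.1656]
orientation: [-2.474, -1.439, -0.569]
contact_force: [-5.5, -5.8, 14.0]
grip_width: 0.0001
gripper_force: 8.3
```

Force rose to about 16 N, so the knob bottomed out. Retract and look.

To row units: -0.2 m / 0.3 = -0.6667, -0.16 m / 0.3 = -0.5333.

```bash
python3 drive.py '[[[0,0,-0.1],[0,0,0]],[[0,0,-0.2333],[0,0,0]],[[0,0,-0.4],[0,0,0]],[[0,0,-0.5333],[0,0,0]],[[0,0,-0.6667],[0,0,0]]]' 0.085 60
python3 - <<'E'
from h import *
p,d=grab_frame("top"); cv2.imwrite("pics/c7.png",cv2.resize(p[185:285,230:340],(660,600),interpolation=2))
a,k=fitlid(d);print(a,k)
d_,n=lid(a);kf=H+.148*d_+.02*n
P=cloud("top",d)[220:275,255:310].reshape(-1,3);Q=P-kf;h=Q@n;rad=np.hypot(Q@d_,Q@by)
print("knob height",np.percentile(h[rad<.018],[5,50,95]))
S=P[(h>.018)&(h<.04)&(rad<.05)];print(len(S),"centre offset d,by",((S-kf)@d_).mean(),((S-kf)@by).mean())
E
```

```text
clock: 16.6
tcp_pos: [0.4288, -0.0539, 0.3466]
orientation: [-2.473, -1.44, -0.568]
contact_force: [1.0, 0.1, -0.7]
grip_width: 0.0726
gripper_force: 0.0
0.04000000000000002 4597
knob height [0.02236968 0.02578856 0.02886328]
383 centre offset d,by -0.0015646773170323435 -0.00012758250557791726
```

View pics/c7.png

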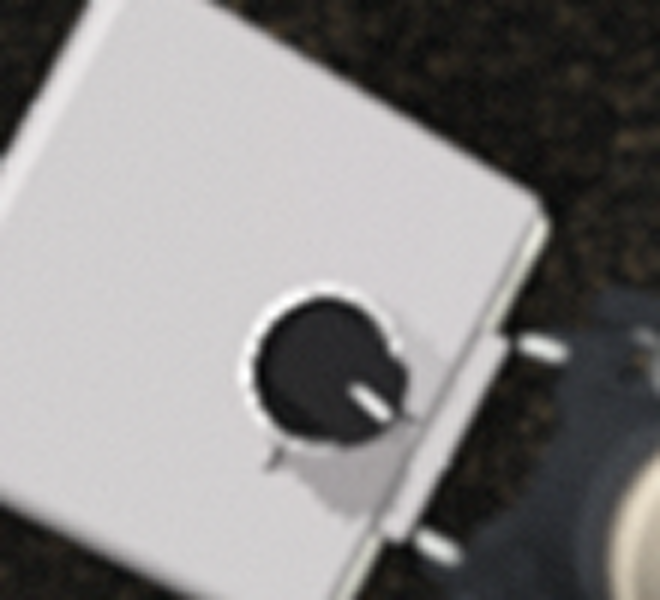

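The knob stands out 26 mm at the predicted spot, with the pointer at (390,418) from centre (330,368), about 0.15 rad past the front mark. Approach and grip.

```bash
python3 - <<'E'
from h import *
d_,n=lid(.04);kf=H+.148*d_+.02*n
go(tilt(np.radians(28)-.04,.15),kf+.075*n)
E
```

```text
t 16.6 d 0.0004 -0.0051 0.1914 0.0101 -0.0029 0.1493 | tcp [ 0.43  -0.057  0.352] q [ 0.87  0.03 -0.64  2.1  -0.51  0.94  0.01] F [ 1.7 -2.   4.4] w 0.079
```

To row units: 0.14 m / 0.3 = 0.4667, 0.12 m / 0.3 = 0.4, 0.15 rad / 6.2832 = 0.0239.

```bash
python3 drive.py '[[[0,-0.0167,0.1333],[0.0016,0,0.0239]],[[0,-0.0167,0.2667],[0.0016,0,0.0239]],[[0,-0.0167,0.4],[0.0016,0,0.0239]],[[0,-0.0167,0.4667],[0.0016,0,0.0239]],[[0,-0.0167,0.4667],[0.0016,0,0.0239]]]' 
python3 - <<'E'
from h import *
d_,n=lid(.04);kf=H+.148*d_+.02*n
go(tilt(np.radians(28)-.04,.15),kf+.075*n)
E
```

```text
clock: 17.15
tcp_pos: [0.4539, 0.0036, 0.2167]
orientation: [-2.54, -1.24, -0.523]
contact_force: [0.7, 0.2, 0.6]
grip_width: 0.0849
gripper_force: 0.0
t 17.1 d 0.0025 0.0062 0.0421 -0.015 -0.0008 -0.0011 | tcp [0.454 0.004 0.217] q [ 0.7   0.29 -0.69  2.22 -0.44  0.55 -0.26] F [0.7 0.2 0.6] w 0.085
```

To row units: 0.042 m / 0.3 = 0.14, 0.006 m / 0.3 = 0.02, -0.015 rad / 6.2832 = -0.0024.

```bash
python3 drive.py '[[[0.0067,0.02,0.0667],[-0.0024,0,0]],[[0.0067,0.02,0.1167],[-0.0024,0,0]],[[0.0067,0.02,0.14],[-0.0024,0,0]],[[0.0067,0.02,0.14],[-0.0024,0,0]]]'
python3 - <<'E'
from h import *
d_,n=lid(.04);kf=H+.148*d_+.02*n
go(tilt(np.radians(28)-.04,.15),kf+.075*n)
E
python3 drive.py '[[[0,0,0],[0,0,0]],[[0,0,0],[0,0,0]],[[0,0,0],[0,0,0]],[[0,0,0],[0,0,0]],[[0,0,0],[0,0,0]]]' .03 40
python3 - <<'E'
from h import *
d_,n=lid(.04);kf=H+.148*d_+.02*n
go(tilt(np.radians(28)-.04,.15),kf+.075*n)
E
```

```text
clock: 17.55
tcp_pos: [0.4698, 0.016, 0.1816]
orientation: [-2.557, -1.241, -0.539]
contact_force: [0.1, -0.5, 0.0]
grip_width: 0.0851
gripper_force: 0.0
t 17.6 d -0.0001 -0.0018 0.0025 0.0053 -0.0013 -0.0012 | tcp [0.47  0.016 0.182] q [ 0.62  0.37 -0.67  2.23 -0.41  0.42 -0.3 ] F [ 0.1 -0.5  0. ] w 0.085
clock: 18.05
tcp_pos: [0.4706, 0.0154, 0.1819]
orientation: [-2.559, -1.24, -0.542]
contact_force: [2.1, -2.2, 1.4]
grip_width: 0.0434
gripper_force: 43.4
t 18.1 d -0.0003 -0.0028 0.0028 0.008 -0.0019 -0.0016 | tcp [0.471 0.015 0.182] q [ 0.62  0.37 -0.67  2.23 -0.41  0.42 -0.3 ] F [ 2.1 -2.2  1.4] w 0.043
```

Gripped on the flats (43.4 mm). Turning clockwise, following the pull-in by 5 mm.

To row units: 0.6 rad / 6.2832 = 0.0955.

```bash
python3 drive.py '[[[0,0,0],[0,0,0.0191]],[[0,0,0],[0,0,0.0382]],[[0,0,0],[0,0,0.0573]],[[0,0,0],[0,0,0.0764]],[[0,0,0],[0,0,0.0955]]]'
python3 drive.py '[[[0,0,0.0033],[0,0,0.0159]],[[0,0,0.0067],[0,0,0.0318]],[[0,0,0.01],[0,0,0.0477]],[[0,0,0.0133],[0,0,0.0637]],[[0,0,0.0167],[0,0,0.0796]]]'
python3 - <<'E'
from h import *
print(r.get_obs()["moment"])
d_,n=lid(.04);kf=H+.148*d_+.02*n
go(tilt(np.radians(28)-.04,1.55),kf+.07*n)
E
```

```text
clock: 18.55
tcp_pos: [0.4706, 0.0156, 0.1818]
orientation: [-2.735, -0.411, -0.399]
contact_force: [1.5, -2.0, 0.6]
grip_width: 0.0434
gripper_force: 42.9
clock: 19.05
tcp_pos: [0.4718, 0.0171, 0.1772]
orientation: [-2.709, 0.272, -0.262]
contact_force: [2.3, -3.6, 0.2]
grip_width: 0.043
gripper_force: 42.5
[-0.89903581 -0.27538405  0.32417049]
t 19.1 d -0.0027 -0.0012 0.0027 0.0013 -0.0085 0.2958 | tcp [0.472 0.017 0.177] q [ 0.38  0.33 -0.39  2.24 -0.65  0.45 -1.18] F [ 2.3 -3.6  0.2] w 0.043
```

To row units: 0.3 rad / 6.2832 = 0.0477.

```bash
python3 drive.py '[[[0,0,0],[0,0,0.0159]],[[0,0,0],[0,0,0.0318]],[[0,0,0],[0,0,0.0477]],[[0,0,0],[0,0,0.0477]]]'
python3 - <<'E'
from h import *
o=r.get_obs();R=Ro.from_rotvec(o["orientation"]);print(R.inv().apply(o["moment"]),R.inv().apply(o["contact_force"]))
go(tilt(np.radians(28)-.008,1.55),o["tcp_pos"])
E
python3 drive.py '[[[0,0,0],[0,0,0.0095]],[[0,0,0],[0,0,0.0095]]]'
python3 - <<'E'
from h import *
o=r.get_obs();R=Ro.from_rotvec(o["orientation"]);print(R.inv().apply(o["moment"]),R.inv().apply(o["contact_force"]))
go(tilt(np.radians(28)-.008,1.55),o["tcp_pos"])
E
```

```text
clock: 19.45
tcp_pos: [0.4717, 0.017, 0.1772]
orientation: [-2.622, 0.668, -0.174]
contact_force: [1.6, -4.6, 0.8]
grip_width: 0.0432
gripper_force: 42.6
[-0.47667884  0.63518424 -0.19227736] [ 3.66846543  2.59551879 -2.05095673]
t 19.4 d 0.0 0.0 0.0 0.0321 -0.0079 -0.0031 | tcp [0.472 0.017 0.177] q [ 0.32  0.32 -0.32  2.25 -0.7   0.46 -1.43] F [ 1.6 -4.6  0.8] w 0.043
clock: 19.65
tcp_pos: [0.4714, 0.0172, 0.1771]
orientation: [-2.601, 0.739, -0.156]
contact_force: [0.8, -5.5, -0.6]
grip_width: 0.0429
gripper_force: 43.6
[-0.74321529  0.66149562 -1.30922048] [ 3.59256489  4.1155261  -1.3324151 ]
t 19.6 d 0.0 0.0 0.0 0.0325 -0.0081 -0.058 | tcp [0.471 0.017 0.177] q [ 0.31  0.32 -0.31  2.25 -0.71  0.46 -1.48] F [ 0.8 -5.5 -0.6] w 0.043
```

Torque about the axis jumped to 1.3 N m: the cam is at its stop. Release, retract and check.

To row units: -0.03 rad / 6.2832 = -0.0048.

```bash
python3 drive.py '[[[0,0,0],[0,0,-0.0048]],[[0,0,0],[0,0,-0.0048]],[[0,0,0],[0,0,-0.0048]],[[0,0,0],[0,0,-0.0048]]]' .085
python3 drive.py '[[[0,0,-0.1],[0,0,0]],[[0,0,-0.2333],[0,0,0]],[[0,0,-0.4],[0,0,0]],[[0,0,-0.5667],[0,0,0]],[[0,0,-0.7333],[0,0,0]]]'
python3 drive.py '[[[0,0,0],[0,0,0]],[[0,0,0],[0,0,0]]]'
python3 - <<'E'
from h import *
p,d=grab_frame("top");cv2.imwrite("pics/c8.png",cv2.resize(p[160:310,180:450],(800,444),interpolation=2));print(fitlid(d))
T=cloud("top",d)
for n,(u,v) in dict(lemon=(379,252),tin=(430,246),salt=(408,280)).items(): print(n,T[v,u].round(3))
E
```

```text
clock: 20.05
tcp_pos: [0.4708, 0.0182, 0.1769]
orientation: [-2.61, 0.703, -0.161]
contact_force: [-0.6, 0.2, 0.5]
grip_width: 0.0851
gripper_force: 0.0
clock: 20.55
tcp_pos: [0.4217, -0.065, 0.377]
orientation: [-2.611, 0.703, -0.162]
contact_force: [1.4, -0.3, -0.6]
grip_width: 0.0849
gripper_force: 0.0
clock: 20.75
tcp_pos: [0.4229, -0.0648, 0.3759]
orientation: [-2.61, 0.704, -0.165]
contact_force: [-0.4, -0.0, -1.0]
grip_width: 0.0853
gripper_force: 0.0
(np.float64(0.010000000000000009), np.int64(4452))
lemon [ 0.469 -0.202  0.052]
tin [ 0.481 -0.337  0.054]
salt [ 0.393 -0.165  0.651]
```

View pics/c8.png

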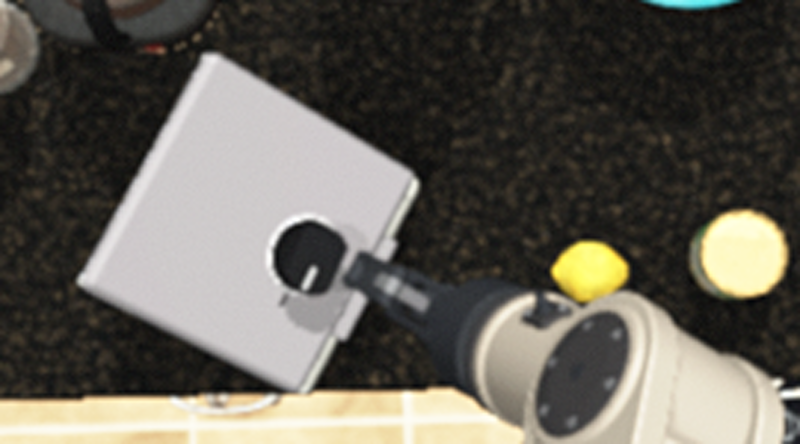

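The lid is down at about 0.01, the pointer (310,275) points at the side mark (285,300), the lemon and tin are unmoved, and the gripper is clear. Handing in.

```bash
python3 -c "
from bench import r, grab_frame, camera_info
print(r.hand_in())"
```

```text
the job is handed in; nothing more can be done
None
```

I put the garlic in the pail, swung the lid shut and locked it: the lid measures about 0.01 rad and the knob is turned to its stop and let go. I never saw the garlic in the pail after releasing it; I only saw that it was nowhere outside the bin. I handed the job in at about 21 s.

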